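# Feel a preserving jar's rim for chips

## Task

The empty wide-mouthed glass jar is about to be filled: feel its rim for chips. With the fingers closed and their tips resting lightly on top of the rim, go round the whole rim anticlockwise as seen from above, starting and finishing directly above the middle of the paper label, then lift away. The jar must stay standing where it is, neither pinched, lifted, shoved nor knocked or pressed hard, and everything around it is left alone.

Things in the scene. Friction and masses are not known exactly. Their poses are not given: they have to be found in the camera images.
- jar: Empty squat preserving jar of pale blue-green glass, open on top, loose, 0.54 to 0.72 kg, 66 mm high, 112 mm across at most, standing on the mat. Origin: centre of its underside; z up its axis; x points to the middle of its white paper label, which wraps 62 mm of the outside wall, 10 to 40 mm above the foot. Dragging a fingertip on it at over 10 N slides or tips it.
- rim_start (a point): Point on top of the rim, on the middle line of the ring, directly above the middle of the label: tracing starts and ends here. Axes as the jar's. The glass is rigid and does not give: land on it slowly (about 10 mm/s or less), a fast landing knocks it hard (40 mm/s: 50 to 90 N). 1 to 6 N is a light touch.
- rim_center (a point): Centre of the jar's mouth, level with the top of the rim, 66 mm above the foot. Axes as the jar's. The rim is a smooth level ring 7 mm wide, rounded on top, 104 mm across outside and 90 mm inside; its middle line is a circle of 48.5 mm radius.
- mat: Grey non-slip silicone mat under the things, fixed, 300 mm (its x) by 420 mm (its y), 8 mm thick, grippy (friction about 1.5). Origin: centre of its underside, on the work surface.
- jam: Closed jam jar, red with a paper label and a brass-coloured lid, 62 mm across, 98 mm high, loose. Origin: centre of its underside. To be left alone.
- tin: Food tin with an orange label, 74 mm across, 108 mm high, loose. Origin: centre of its underside. To be left alone.
- jarlid: Pale blue-green glass lid of the jar, a disc 104 mm across and 16 mm high lying on the mat, loose. Origin: centre of its underside. To be left alone.
- butterbox: Yellow carton with white panels, 75 by 55 mm, 100 mm high, loose. Origin: centre of its underside. To be left alone.

How it is judged:
By the outcome, as a careful person would: the job done as asked, in the order asked, and still so for the second after the job is handed in, with the robot touching nothing.
It also fails if it takes over 64 s, if anything falls off the work surface, if the arm or the gripper's body presses on something with over 40 N, if the wrist force passes 120 N, or if a joint passes its speed limit or range.

## Robot

A 7-joint arm with a two-finger parallel gripper is mounted at the origin on the work surface. World frame = base frame: x ahead of the robot, y to its left, z up, the work surface at z = 0. Lengths are in m, angles in degrees, forces in N, time in s.
With the tool pointing down it reaches from about 0.35 to 0.9 m from the base axis. Payload 19.9 kg.
Tool frame: the origin (TCP) lies between the finger pads, 19 mm behind the fingertips; this is the grasp point; z points along the fingers, y is the line along which they close (so a half turn about z gives the same grasp; the last joint's range is limited). The gripper opens to 94 mm and grips with 3 to 60 N. Pads are 16 mm wide; open, the fingers measure 119 mm over their backs; the gripper's body (75 mm by 177 mm) begins 78 mm behind the grasp point.
Start: joints at [-70.674, 23.915, -0.59, 92.452, 0.269, 63.638, -3.037], TCP at [0.231, 0.581, 0.224] pointing down, gripper open.
Joint ranges: [-161.28, 161.28], [-22.2, 115.67], [-73.04, 71.86], [3.21, 147.25], [-68.34, 248.33], [10.77, 114.83], [-161.83, 161.83]. Speed limits (degrees/s): [108.29, 108.29, 136.94, 136.94, 172.46, 172.46, 172.46].

## Interface

Orientations are given as [roll, pitch, yaw] about the fixed x, y, z axes, in that order (R = Rz(yaw) Ry(pitch) Rx(roll)).
In Python, from cell import manip gives the robot as it stands.
- The arm moves only by the tool step_arm, never from a script. Its argument "targets" is one flat list of numbers, 7 for each row, row after row: the shift along the tool's x, y, z in m, then the turn, a rotation vector about the tool's x, y, z in rad, then the finger opening in m, from 0 to 0.094. A call has 1 to 8 rows; each row shifts and turns the commanded pose from where the row before left it, along the tool's axes as they then stand; what a row does not reach is not made up. A row lasts 1/10 s, in which the tool goes at most 50 mm and 8.59 degrees, less where a joint would pass 70% of its speed; a pose out of reach is approached as far as the arm can. A call is refused whole if a number of a shift passes 0.05 or a number of a turn 0.15, either way. A call with a gripper value outside its range is refused whole. The fingers move at their own pace and stop on an object; "force" is the grip in N (left out, the last holds). Time passes only in rows, so rows that do not move let the fingers close. It gives the time, the measured TCP pose, the force, the opening and the grip force at its end, in the units of the state.
- manip.state(): the state, without advancing time (a new reading comes with each control period).
- manip.capture(name): name is "scene" or "side" or "wrist"; returns (picture, depth): 420x560x3 uint8, red, green, blue; 420x560 float32, m along the optical axis (not along the pixel's ray), 0 where there is no reading.
- manip.camera_params(name): a dict with "K" (3x3 intrinsics, pixels), "extrinsics" (4x4, takes a point from camera to world coordinates). Camera axes: x right, y up, looking along -z (the intrinsics and any distortion apply to the point x, -y, -z); pixel columns grow to the right and rows downward; lengths in m; the calibration is good to about 2 mm. A picture is of the moment at which its call begins: read the wrist's pose just before it. camera_params takes no time and is no camera call; for the wrist camera it gives the pose at the moment of the call.
- manip.hand_in(): hands the job in; it is judged then, once.
Trained networks look in the newest picture that a camera, given by its name, has taken for a name from the list of things; names that differ only in an ending like _2 or _b are one class to them, and where a whole thing is asked for, a point or a joint stands for the part that bears it (a point fixed in the world has none). Each returns a list of dicts, best first, with "p" (0 to 1); they miss things now and then, are a little off and sometimes report something else, mostly with a low value. They report only what shows in the picture. A call takes as long as a camera call.
- manip.cut_out(thing, camera): "pixels" (420x560 bool, what is visible of it) and "extent" ([left, top, right, bottom] in pixels, round what is visible of it).
- manip.landmark_of(thing, camera): "location" ([column, row] in pixels: a listed point, or the origin of a listed thing).
The state is a dict: "t": time; "q": joint angles; "qvel": joint speeds; "joint_torque": joint torques, N m; "tool_pos": TCP position; "tcp_rot": TCP orientation; "force": force on the tool from outside, world axes, zero at the start; "moment": the same for the moment, N m; "opening": finger opening in m; "finger_force": force on a finger pad.
Only numpy, scipy, OpenCV 4.12 (cv2) and the standard library are available. Lean on these libraries where they do the work, as an engineer would, in place of code of your own. Each camera call takes 0.05 s, during which the arm holds its last target. There are 200 camera calls.

## Working session

There is one attempt and no reset: what is moved stays moved. The work goes in short steps, Python scripts to look and compute and a tool call to move; the robot and the scene stay as the last step left them, time stands still between calls to the robot, and variables do not carry over. Pictures are saved under pics/ and viewed, at most 10 in all, crops included, and the job is handed in when it is done.

Besides the shell and the picture viewer there is one more tool, called after ">>>" by a JSON object that holds its "fn" and its "kwargs", one argument or row to a line. step_arm: Moves the arm, as the interface text tells. Its arguments: {"type":"object","properties":{"targets":{"type":"array","items":{"type":"number"}},"force":{"type":"number"}},"required":["targets"]}

```bash
mkdir -p pics; cat > h.py <<'E'
import numpy as np,cv2
from cell import manip
def world(cam,d,pix=None):
    P=manip.camera_params(cam);K=P["K"];K=np.array(K);E=np.array(P["extrinsics"])
    v,u=np.nonzero((d>0)&(pix if pix is not None else True))
    z=d[v,u];X=np.stack([(u-K[0,2])/K[0,0]*z,-(v-K[1,2])/K[1,1]*z,-z,np.ones_like(z)])
    return (E@X)[:3].T
def ray(cam,uv,h):
    P=manip.camera_params(cam);K=np.array(P["K"]);E=np.array(P["extrinsics"])
    r=E[:3,:3]@np.array([(uv[0]-K[0,2])/K[0,0],-(uv[1]-K[1,2])/K[1,1],-1]);o=E[:3,3]
    return o+r*(h-o[2])/r[2]
E
python3 - <<'E'
from h import *
print(manip.state()); print(manip.camera_params("scene"))
ims=[]
for c in("scene","side"):
    im,d=manip.capture(c);ims.append(im)
    for t in("rim_start","rim_center"):
        for r in manip.landmark_of(t,c)[:2]: print(c,t,r,ray(c,r["location"],.074))
    for t in("jar","jam","tin","jarlid","butterbox"):
        for r in manip.cut_out(t,c)[:1]:
            W=world(c,d,r["pixels"]);print(c,t,r["p"],r["extent"],np.percentile(W,[3,50,97],axis=0).round(3).tolist())
    cv2.imwrite(f"pics/{c}.png",im[:,:,::-1])
E
```

```text
{'t': 0.0, 'q': array([-70.67429476,  23.94896686,  -0.59025748,  92.48523786,
         0.26990529,  63.63699298,  -3.03688835]), 'qvel': array([-0.02643233,  0.00246557,  0.03350212,  0.01175983, -0.02335099,
       -0.03364761, -0.0049666 ]), 'joint_torque': array([-3.32745485e-04, -8.51262760e+01,  6.38602059e-01, -4.26000202e+01,
       -4.88745770e-02,  1.88066263e-02,  6.35691231e-05]), 'tool_pos': array([0.23101149, 0.58036408, 0.22361727]), 'tcp_rot': array([-1.79930388e+02,  5.78903305e-03,  1.58297001e+02]), 'force': array([-0.69914537, -0.10812144,  0.51546765]), 'moment': array([-0.02276751, -0.02454551,  0.02012138]), 'finger_force': 0.0, 'opening': 0.09403958087594592}
{'K': array([[473.38763451,   0.        , 279.16513571],
       [  0.        , 473.38763451, 216.11570061],
       [  0.        ,   0.        ,   1.        ]]), 'extrinsics': array([[ 0.76902211, -0.44224939,  0.46154141,  0.9142926 ],
       [ 0.63909304,  0.54645794, -0.54124284, -0.35797566],
       [-0.01284865,  0.71119561,  0.70287674,  0.60361338],
       [ 0.        ,  0.        ,  0.        ,  1.
[... 943 characters left out ...]
305 -0.04489993  0.074     ]
side rim_center {'location': [300.9, 363.3], 'p': 0.36} [ 0.49524934 -0.2221932   0.074     ]
side jar 0.62 [268.7, 215.2, 338.7, 294.3] [[0.529, -0.104, 0.015], [0.582, -0.046, 0.042], [0.629, -0.001, 0.074]]
side jam 0.62 [215.4, 173.0, 253.5, 233.2] [[0.473, 0.055, 0.015], [0.498, 0.066, 0.079], [0.527, 0.104, 0.107]]
side tin 0.79 [303.7, 136.0, 345.1, 202.2] [[0.652, 0.06, 0.017], [0.676, 0.075, 0.092], [0.713, 0.12, 0.117]]
side jarlid 0.73 [265.5, 326.4, 339.0, 400.0] [[0.463, -0.25, 0.019], [0.506, -0.208, 0.023], [0.552, -0.161, 0.025]]
side butterbox 0.59 [385.2, 271.0, 460.9, 341.6] [[0.644, -0.244, 0.013], [0.675, -0.219, 0.1], [0.719, -0.176, 0.109]]
```

View pics/scene.png

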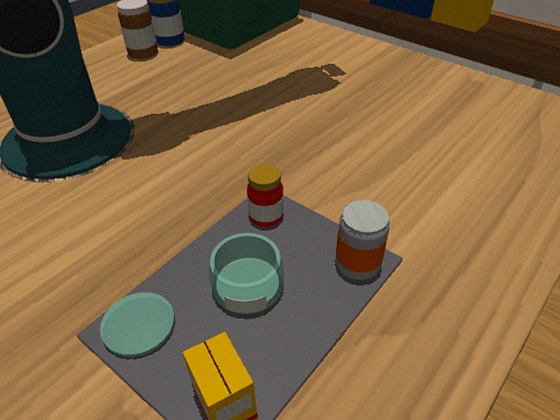

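View pics/side.png

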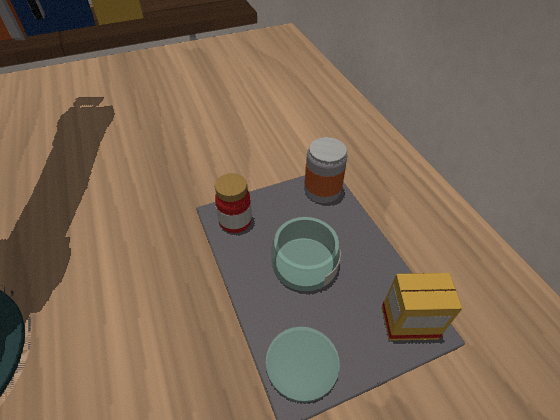

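The scene view shows the open jar at about (246,262) with its label at (245,303). In the side view the label is at about (335,270), and both views agree that it faces +x, -y. Next I refine the rim circle and the label bearing.

```bash
cat > fit.py <<'E'
from h import *
from scipy.optimize import least_squares
def run(c):
    im,d=manip.capture(c)
    W=world(c,d); m=(np.hypot(W[:,0]-.58,W[:,1]+.047)<.062)&(W[:,2]>.068)&(W[:,2]<.08)
    R=W[m]
    f=least_squares(lambda p:np.hypot(R[:,0]-p[0],R[:,1]-p[1])-.0485,[.58,-.047],loss="soft_l1",f_scale=.002)
    C=f.x; print(c,"rim",m.sum(),C.round(4),"z",np.percentile(R[:,2],[10,50,90,98]).round(4), "res",np.abs(f.fun).mean().round(4))
    v,u=np.nonzero(d>0); r=np.hypot(W[:,0]-C[0],W[:,1]-C[1]); hsv=cv2.cvtColor(im,cv2.COLOR_RGB2HSV)[v,u]
    L=(r>.046)&(r<.062)&(W[:,2]>.016)&(W[:,2]<.052)
    w=L&(hsv[:,1]<45)&(hsv[:,2]>120); a=np.degrees(np.arctan2(W[w,1]-C[1],W[w,0]-C[0]))
    print(" label n",w.sum(),"ang",np.percentile(a,[0,3,50,97,100]).round(1) if w.any() else "","z",np.percentile(W[w,2],[3,97]) if w.any() else "", "px",u[w].mean(),v[w].mean())
    for t in("rim_start","rim_center"):
        for q in manip.landmark_of(t,c)[:2]:
            P=ray(c,q["location"],.074);print(" ",t,q["p"],P.round(4),np.degrees(np.arctan2(P[1]-C[1],P[0]-C[0])).round(1),np.hypot(*(P[:2]-C)).round(4))
if __name__=="__main__":
    import sys
    for c in sys.argv[1:]: run(c)
E
python3 fit.py scene side
```

```text
scene rim 1059 [ 0.5857 -0.0506] z [0.0697 0.0738 0.0753 0.076 ] res 0.0018
 label n 53 ang [-84.  -79.1 -51.  -20.9 -16.3] z [0.04643675 0.05066131] px 244.37735849056602 298.9433962264151
  rim_start 0.84 [ 0.6115 -0.0914  0.074 ] -57.8 0.0482
  rim_center 0.61 [ 0.5829 -0.0507  0.074 ] -176.9 0.0028
  rim_center 0.19 [ 0.6156 -0.0817  0.074 ] -46.2 0.0432
side rim 866 [ 0.5809 -0.0511] z [0.0698 0.0731 0.0744 0.0752] res 0.0019
 label n 111 ang [-166.9 -148.3    5.8  113.9  121.8] z [0.01621934 0.05081214] px 311.84684684684686 255.88288288288288
  rim_start 0.56 [ 0.617  -0.0843  0.074 ] -42.6 0.049
  rim_center 0.89 [ 0.5847 -0.0417  0.074 ] 67.6 0.0101
  rim_center 0.47 [0.6594 0.0448 0.074 ] 50.7 0.1239
```

>>> {"fn": "step_arm", "kwargs": {
  "targets": [0,0,-0.01,0,0,0.149,0,0,0,-0.01,0,0,0.149,0,0,0,-0.01,0,0,0.149,0,0,0,-0.01,0,0,0.149,0,0,0,-0.01,0,0,0.149,0,0,0,-0.01,0,0,0.149,0,0,0,-0.01,0,0,0.149,0,0,0,-0.01,0,0,0.149,0],
  "force": 10
}}

```text
t: 1.9
tool_pos: [0.2311, 0.5807, 0.3047]
tcp_rot: [-180.0, 0.0, 89.7]
force: [-0.3, 0.5, 0.2]
opening: 0.0334
finger_force: 0.0
```

>>> {"fn": "step_arm", "kwargs": {
  "targets": [-0.039,0.022,0,0,0,0,0,-0.039,0.022,0,0,0,0,0,-0.039,0.022,0,0,0,0,0,-0.039,0.022,0,0,0,0,0,-0.039,0.022,0,0,0,0,0,-0.039,0.022,0,0,0,0,0,-0.039,0.022,0,0,0,0,0,-0.039,0.022,0,0,0,0,0]
}}

```text
t: 2.7
tool_pos: [0.4077, 0.267, 0.3045]
tcp_rot: [180.0, -0.0, 90.0]
force: [0.7, 0.7, -0.3]
opening: 0.0003
finger_force: 0.0
```

>>> {"fn": "step_arm", "kwargs": {
  "targets": [-0.039,0.022,0,0,0,0,0,-0.039,0.022,0,0,0,0,0,-0.039,0.022,0,0,0,0,0,-0.039,0.022,0,0,0,0,0,-0.039,0.022,0,0,0,0,0,-0.039,0.022,0,0,0,0,0,-0.039,0.022,0,0,0,0,0,-0.039,0.022,0,0,0,0,0]
}}

```text
t: 3.5
tool_pos: [0.5838, -0.0448, 0.3044]
tcp_rot: [180.0, -0.0, 90.0]
force: [-0.2, 0.9, -0.3]
opening: 0.0006
finger_force: 0.0
```

```bash
python3 - <<'E'
from h import *
import fit
print(manip.state()["tool_pos"],manip.state()["q"]);E=np.array(manip.camera_params("wrist")["extrinsics"]);print(E.round(3))
im,d=manip.capture("wrist");cv2.imwrite("pics/w1.png",im[:,:,::-1]);np.savez("w1",im=im,d=d)
fit.run("wrist")
E
```

```text
[ 0.58381371 -0.0448067   0.30442826] [-28.62175136  18.96935323  38.4882348   93.6465659  -12.32023595
  71.67466018  12.27694019]
[[ 1.    -0.    -0.002  0.584]
 [ 0.001  0.965  0.263  0.031]
 [ 0.002 -0.263  0.965  0.466]
 [ 0.     0.     0.     1.   ]]
wrist rim 1647 [ 0.5811 -0.0469] z [0.0725 0.0742 0.0753 0.076 ] res 0.0018
 label n 2 ang [-82.3 -80.6 -53.6 -26.6 -24.9] z [0.0215169  0.04826421] px 298.0 206.5
  rim_start 0.87 [ 0.6132 -0.087   0.074 ] -51.3 0.0513
  rim_center 0.6 [ 0.6728 -0.171   0.074 ] -53.5 0.1542
```

View pics/w1.png

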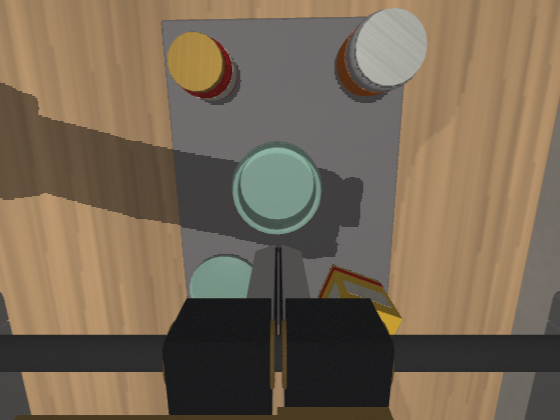

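The wrist view shows the jar rim centred near (276,188) and the closed fingers at (278,248), with the label hidden. The label's white pixels span -82° to -19°, which matches the 63° wrap, so its middle is at -51°. The centre estimates still differ by a few mm, so I'll do a tighter annulus fit.

```bash
cat > ann.py <<'E'
from h import *
from scipy.ndimage import gaussian_filter
def ann(c,im,d):
    W=world(c,d);m=(np.hypot(W[:,0]-.583,W[:,1]+.049)<.065)&(W[:,2]>.064)&(W[:,2]<.08);R=W[m]
    for lo in(.0715,.073):
        Q=R[R[:,2]>lo];best=None;sc=[]
        for x in np.arange(.574,.593,.0005):
            for y in np.arange(-.060,-.039,.0005):
                r=np.hypot(Q[:,0]-x,Q[:,1]-y); sc.append((np.mean(np.clip(np.abs(r-.0485)-.0030,0,.004)),x,y))
        sc.sort();t=np.array(sc[:6]);a=np.degrees(np.arctan2(Q[:,1]-t[0,2],Q[:,0]-t[0,1]))
        print(c,lo,len(Q),t.mean(0).round(5),"r",np.percentile(np.hypot(Q[:,0]-t[0,1],Q[:,1]-t[0,2]),[2,50,98]).round(4),"angcover",np.histogram(a,8,(-180,180))[0])
    # image: ellipse of the visible outline at rim height
if __name__=="__main__":
    for c in("scene","side","wrist"):
        im,d=manip.capture(c);ann(c,im,d)
        for q in manip.cut_out("jar",c)[:1]:
            k=q["pixels"].astype(np.uint8)
            if c=="wrist":
                cn=max(cv2.findContours(k,0,1)[0],key=len);e=cv2.fitEllipse(cn);print(e,ray(c,e[0],.074),ray(c,e[0],.06))
E
python3 ann.py
```

```text
scene 0.0715 855 [ 1.0000e-04  5.8483e-01 -4.9750e-02] r [0.0446 0.0483 0.0519] angcover [ 96 109 123 128 103  93 103 100]
scene 0.073 698 [ 7.0000e-05  5.8458e-01 -4.9580e-02] r [0.0447 0.0483 0.0516] angcover [ 81  94 102 102  90  70  84  75]
side 0.0715 691 [ 7.0000e-05  5.8142e-01 -5.0080e-02] r [0.0448 0.0485 0.0517] angcover [101 100  95  79  77  82  78  79]
side 0.073 474 [ 4.0000e-05  5.8142e-01 -4.9920e-02] r [0.0451 0.0485 0.0514] angcover [64 73 67 61 55 46 48 60]
wrist 0.0715 1540 [ 7.0000e-05  5.8242e-01 -5.0080e-02] r [0.0448 0.0482 0.0516] angcover [183 180 184 191 195 210 201 196]
wrist 0.073 1425 [ 5.000e-05  5.825e-01 -5.025e-02] r [0.045  0.0482 0.0515] angcover [171 168 172 174 182 194 184 180]
((277.0158386230469, 189.9105224609375), (89.1735610961914, 91.90589904785156), 3.1281540393829346) [ 0.58277297 -0.04511235  0.074     ] [ 0.58276238 -0.04791127  0.06      ]
```

>>> {"fn": "step_arm", "kwargs": {
  "targets": [-0.007,0.005,0.024,0,0,0,0,-0.007,0.005,0.024,0,0,0,0,-0.007,0.005,0.024,0,0,0,0,-0.007,0.005,0.024,0,0,0,0,-0.007,0.005,0.024,0,0,0,0,-0.008,0.0045,0.024,0,0,0,0,0,0,0.024,0,0,0,0,0,0,0.018,0,0,0,0]
}}

```text
t: 4.8
tool_pos: [0.6123, -0.0859, 0.1169]
tcp_rot: [-180.0, -0.0, 90.0]
force: [0.6, 0.4, -0.1]
opening: 0.0005
finger_force: 0.0
```

>>> {"fn": "step_arm", "kwargs": {
  "targets": [0,0,0.005,0,0,0,0,0,0,0.004,0,0,0,0,0,0,0.002,0,0,0,0,0,0,0,0,0,0,0]
}}

```text
t: 5.2
tool_pos: [0.6129, -0.0862, 0.1079]
tcp_rot: [180.0, 0.0, 90.0]
force: [0.4, 1.1, 0.4]
opening: 0.0004
finger_force: 0.0
```

```bash
python3 - <<'E'
from h import *
print(manip.state())
a=manip.capture("scene")[0];b=manip.capture("side")[0]
f=lambda i,x,y:cv2.resize(i[y:y+130,x:x+130],(400,400),interpolation=2)[:,:,::-1]
cv2.imwrite("pics/hov.png",np.hstack([f(a,180,190),f(b,240,160)]))
E
```

```text
{'t': 5.2, 'q': array([-18.90354013,  34.40898057,  32.96754748,  99.7555588 ,
       -22.78925274,  52.57855096,  23.56942595]), 'qvel': array([-0.04548392, -0.14856292,  0.03359461, -0.09808083,  0.09431203,
        0.16798756, -0.0738731 ]), 'joint_torque': array([ 5.52431261e-02, -8.54782963e+01,  1.52499551e+01, -3.46561861e+01,
       -8.75166035e-02, -7.26709189e-02,  3.96257511e-02]), 'tool_pos': array([ 0.61293385, -0.08620207,  0.10791359]), 'tcp_rot': array([1.79950905e+02, 8.28737351e-04, 9.00147122e+01]), 'force': array([0.42297673, 1.0881424 , 0.41199227]), 'moment': array([-0.01232625,  0.03651965, -0.01052717]), 'finger_force': 0.0, 'opening': 0.0004200849157656404}
```

View pics/hov.png

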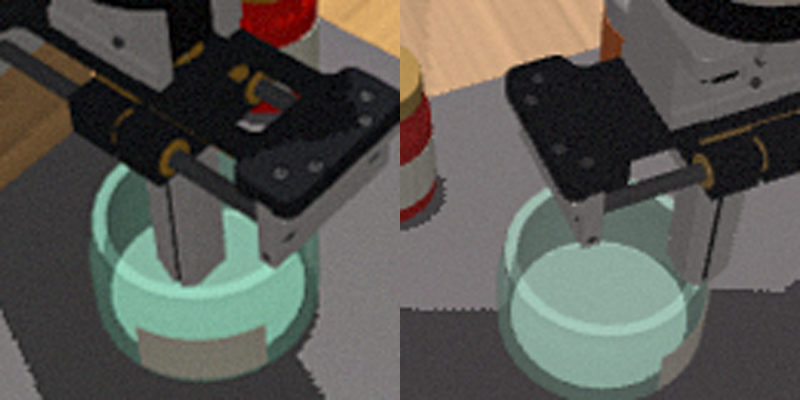

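The fingertips hover just above the rim: left crop about (188,280), with the label middle about (202,350). I'll check whether the sideways offset is real by projecting points into the scene image.

```bash
python3 - <<'E'
from h import *
for c,x0,y0 in(("scene",180,190),("side",240,160)):
    P=manip.camera_params(c);K=np.array(P["K"]);E=np.linalg.inv(P["extrinsics"])
    for n,p in(("tip",(.6129,-.0862,.0889)),("start",(.6133,-.0877,.074)),("lab",(.5828+.056*.629,-.05-.056*.777,.033)),("cen",(.5828,-.05,.074))):
        q=E@np.array([*p,1]);q=K@np.array([q[0],-q[1],-q[2]]);u=q[:2]/q[2];print(c,n,((u-[x0,y0])*400/130).round(0))
    im,d=manip.capture(c)
    W=world(c,d);v,u=np.nonzero(d>0);hsv=cv2.cvtColor(im,cv2.COLOR_RGB2HSV)[v,u].astype(int)
    m=(np.hypot(W[:,0]-.613,W[:,1]+.087)<.025)&(W[:,2]>.085)&(W[:,2]<.105);print("finger pts",m.sum(),np.percentile(W[m],[2,50,98],axis=0).round(4).tolist())
    r=np.hypot(W[:,0]-.5828,W[:,1]+.05);L=(r>.048)&(r<.062)&(W[:,2]>.016)&(W[:,2]<.05)&(hsv[:,1]<50)&(hsv[:,2]>100)&(hsv[:,0]<60)
    a=np.degrees(np.arctan2(W[L,1]+.05,W[L,0]-.5828));print("label",L.sum(),np.percentile(a,[0,2,5,50,95,98,100]).round(1))
E
```

```text
scene tip [189. 270.]
scene start [190. 293.]
scene lab [195. 359.]
scene cen [197. 210.]
finger pts 94 [[0.6037, -0.0966, 0.0904], [0.6184, -0.0953, 0.1006], [0.6277, -0.0779, 0.1047]]
label 499 [-81.9 -78.1 -75.9 -46.7 -20.3 -18.5 -17.1]
side tip [293. 267.]
side start [292. 287.]
side lab [296. 337.]
side cen [205. 249.]
finger pts 92 [[0.6, -0.0968, 0.0903], [0.6097, -0.0956, 0.0998], [0.6229, -0.0807, 0.1048]]
label 114 [-82.6 -82.3 -81.8 -68.8 -45.2 -29.3 159.5]
```

>>> {"fn": "step_arm", "kwargs": {
  "targets": [0,0,0.002,0,0,0,0,0,0,0.002,0,0,0,0,0,0,0.002,0,0,0,0,0,0,0.002,0,0,0,0,0,0,0.001,0,0,0,0,0,0,0,0,0,0,0,0,0,0,0,0,0,0]
}}

```text
t: 6.1
tool_pos: [0.6126, -0.0864, 0.0983]
tcp_rot: [-180.0, 0.0, 90.0]
force: [-0.3, -0.1, -0.3]
opening: 0.0005
finger_force: 0.0
```

>>> {"fn": "step_arm", "kwargs": {
  "targets": [-0.0007,0.0002,0.001,0,0,0,0,-0.0006,0.0002,0.001,0,0,0,0,0,0,0.0007,0,0,0,0,0,0,0.0005,0,0,0,0,0,0,0,0,0,0,0]
}}

```text
t: 6.6
tool_pos: [0.613, -0.0876, 0.095]
tcp_rot: [-180.0, 0.0, 90.0]
force: [0.6, -0.2, -0.3]
opening: 0.0004
finger_force: 0.0
```

Tip at 0.076 m, still free.

>>> {"fn": "step_arm", "kwargs": {
  "targets": [0,0,0.0005,0,0,0,0,0,0,0.0005,0,0,0,0,0,0,0.0003,0,0,0,0]
}}

```text
t: 6.9
tool_pos: [0.613, -0.0876, 0.0938]
tcp_rot: [-180.0, 0.0, 90.0]
force: [-0.5, 0.7, -0.2]
opening: 0.0006
finger_force: 0.0
```

>>> {"fn": "step_arm", "kwargs": {
  "targets": [0,0,0.0003,0,0,0,0,0,0,0.0003,0,0,0,0]
}}

```text
t: 7.1
tool_pos: [0.613, -0.0876, 0.0932]
tcp_rot: [180.0, 0.0, 90.0]
force: [0.5, 0.1, 0.2]
opening: 0.0004
finger_force: 0.1
```

>>> {"fn": "step_arm", "kwargs": {
  "targets": [0,0,0.0002,0,0,0,0,0,0,0.0002,0,0,0,0]
}}

```text
t: 7.3
tool_pos: [0.6131, -0.0877, 0.093]
tcp_rot: [180.0, 0.0, 90.0]
force: [-1.8, 0.3, 5.3]
opening: 0.0001
finger_force: 2.5
```

>>> {"fn": "step_arm", "kwargs": {
  "targets": [0,0,-0.0001,0,0,0,0,0,0,0,0,0,0,0]
}}

```text
t: 7.5
tool_pos: [0.6131, -0.0877, 0.093]
tcp_rot: [180.0, 0.0, 90.0]
force: [-1.1, -0.1, 3.9]
opening: 0.0005
finger_force: 1.8
```

```bash
python3 - <<'E'
from h import *
C=np.array([.5825,-.05]);prev=-51
a=np.radians(-51+6*np.arange(0,64));p=C+.0485*np.c_[np.cos(a),np.sin(a)]
d=np.diff(p,axis=0)*1e3
for k in range(0,63,8): print(k,p[k].round(4)," ; ".join(f"{y:.1f},{x:.1f}" for x,y in d[k:k+8]), "end",p[min(k+8,63)].round(4))
s=manip.state();print(s["force"],s["tool_pos"])
E
```

```text
0 [ 0.613  -0.0877] 3.4,3.8 ; 3.8,3.4 ; 4.1,3.0 ; 4.4,2.5 ; 4.6,2.1 ; 4.8,1.6 ; 5.0,1.1 ; 5.0,0.5 end [ 0.6309 -0.0525]
8 [ 0.6309 -0.0525] 5.1,0.0 ; 5.0,-0.5 ; 5.0,-1.1 ; 4.8,-1.6 ; 4.6,-2.1 ; 4.4,-2.5 ; 4.1,-3.0 ; 3.8,-3.4 end [ 0.6168 -0.0157]
16 [ 0.6168 -0.0157] 3.4,-3.8 ; 3.0,-4.1 ; 2.5,-4.4 ; 2.1,-4.6 ; 1.6,-4.8 ; 1.1,-5.0 ; 0.5,-5.0 ; 0.0,-5.1 end [ 0.58   -0.0016]
24 [ 0.58   -0.0016] -0.5,-5.0 ; -1.1,-5.0 ; -1.6,-4.8 ; -2.1,-4.6 ; -2.5,-4.4 ; -3.0,-4.1 ; -3.4,-3.8 ; -3.8,-3.4 end [ 0.5448 -0.0195]
32 [ 0.5448 -0.0195] -4.1,-3.0 ; -4.4,-2.5 ; -4.6,-2.1 ; -4.8,-1.6 ; -5.0,-1.1 ; -5.0,-0.5 ; -5.1,0.0 ; -5.0,0.5 end [ 0.5346 -0.0576]
40 [ 0.5346 -0.0576] -5.0,1.1 ; -4.8,1.6 ; -4.6,2.1 ; -4.4,2.5 ; -4.1,3.0 ; -3.8,3.4 ; -3.4,3.8 ; -3.0,4.1 end [ 0.5561 -0.0907]
48 [ 0.5561 -0.0907] -2.5,4.4 ; -2.1,4.6 ; -1.6,4.8 ; -1.1,5.0 ; -0.5,5.0 ; 0.0,5.1 ; 0.5,5.0 ; 1.1,5.0 end [ 0.5951 -0.0968]
56 [ 0.5951 -0.0968] 1.6,4.8 ; 2.1,4.6 ; 2.5,4.4 ; 3.0,4.1 ; 3.4,3.8 ; 3.8,3.4 ; 4.1,3.0 end [ 0.6232 -0.0764]
[-1.09827412 -0.09681663  3.86212678] [ 0.61306701 -0.08765371  0.09300192]
```

>>> {"fn": "step_arm", "kwargs": {
  "targets": [0.0017,0.0019,0,0,0,0,0,0.0017,0.0019,0,0,0,0,0,0.0019,0.0017,0,0,0,0,0,0.0019,0.0017,0,0,0,0,0]
}}

```text
t: 7.9
tool_pos: [0.6204, -0.0807, 0.093]
tcp_rot: [180.0, 0.0, 90.0]
force: [-3.0, -3.1, 6.0]
opening: 0.0005
finger_force: 2.7
```

>>> {"fn": "step_arm", "kwargs": {
  "targets": [0.00205,0.0015,-0.0001,0,0,0,0,0.00205,0.0015,0,0,0,0,0,0.0022,0.00125,0,0,0,0,0,0.0022,0.00125,0,0,0,0,0]
}}

```text
t: 8.3
tool_pos: [0.6259, -0.0719, 0.093]
tcp_rot: [180.0, 0.0, 90.0]
force: [-2.2, -3.8, 5.6]
opening: 0.0003
finger_force: 2.4
```

>>> {"fn": "step_arm", "kwargs": {
  "targets": [0.0023,0.00105,-0.0001,0,0,0,0,0.0023,0.00105,-0.0001,0,0,0,0,0.0024,0.0008,0,0,0,0,0,0.0024,0.0008,-0.0001,0,0,0,0]
}}

```text
t: 8.7
tool_pos: [0.6295, -0.062, 0.0932]
tcp_rot: [-180.0, -0.0, 90.0]
force: [-0.1, -0.0, 1.3]
opening: 0.0002
finger_force: 0.3
```

>>> {"fn": "step_arm", "kwargs": {
  "targets": [0.0025,0.00055,0.0001,0,0,0,0,0.0025,0.00055,0,0,0,0,0,0.0025,0.00025,0,0,0,0,0,0.0025,0.00025,0,0,0,0,0]
}}

```text
t: 9.1
tool_pos: [0.631, -0.0522, 0.0931]
tcp_rot: [-180.0, 0.0, 90.0]
force: [0.4, -1.3, 0.0]
opening: 0.0003
finger_force: 0.5
```

>>> {"fn": "step_arm", "kwargs": {
  "targets": [0,0,0.0001,0,0,0,0,0.0025,0,0.0001,0,0,0,0,0.0025,0,0,0,0,0,0,0.0025,-0.00025,0,0,0,0,0,0.0025,-0.00025,0,0,0,0,0]
}}

```text
t: 9.6
tool_pos: [0.6306, -0.0425, 0.0931]
tcp_rot: [180.0, 0.0, 90.0]
force: [0.7, -2.5, 3.3]
opening: 0.0005
finger_force: 1.5
```

>>> {"fn": "step_arm", "kwargs": {
  "targets": [0.0025,-0.00055,0,0,0,0,0,0.0025,-0.00055,0,0,0,0,0,0.0024,-0.0008,0,0,0,0,0,0.0024,-0.0008,0,0,0,0,0]
}}

```text
t: 10.0
tool_pos: [0.6279, -0.0326, 0.0931]
tcp_rot: [180.0, 0.0, 90.0]
force: [0.6, -2.7, 3.9]
opening: 0.0006
finger_force: 1.8
```

>>> {"fn": "step_arm", "kwargs": {
  "targets": [0.0023,-0.00105,0,0,0,0,0,0.0023,-0.00105,0,0,0,0,0,0.0022,-0.00125,0,0,0,0,0,0.0022,-0.00125,0,0,0,0,0]
}}

```text
t: 10.4
tool_pos: [0.6232, -0.0236, 0.093]
tcp_rot: [180.0, 0.0, 90.0]
force: [2.5, -2.7, 4.4]
opening: 0.0007
finger_force: 2.0
```

>>> {"fn": "step_arm", "kwargs": {
  "targets": [0.00205,-0.0015,-0.0001,0,0,0,0,0.00205,-0.0015,0,0,0,0,0,0.0019,-0.0017,0,0,0,0,0,0.0019,-0.0017,0,0,0,0,0]
}}

```text
t: 10.8
tool_pos: [0.6166, -0.0156, 0.093]
tcp_rot: [-180.0, -0.0, 90.0]
force: [2.1, -1.6, 3.2]
opening: 0.0006
finger_force: 1.3
```

>>> {"fn": "step_arm", "kwargs": {
  "targets": [0.0017,-0.0019,0,0,0,0,0,0.0017,-0.0019,0,0,0,0,0,0.0015,-0.00205,0,0,0,0,0,0.0015,-0.00205,0,0,0,0,0]
}}

```text
t: 11.2
tool_pos: [0.6087, -0.0092, 0.093]
tcp_rot: [-180.0, -0.0, 90.0]
force: [1.3, -0.5, 2.5]
opening: 0.0004
finger_force: 1.1
```

>>> {"fn": "step_arm", "kwargs": {
  "targets": [0.00125,-0.0022,0,0,0,0,0,0.00125,-0.0022,0,0,0,0,0,0.00105,-0.0023,0,0,0,0,0,0.00105,-0.0023,0,0,0,0,0]
}}

```text
t: 11.6
tool_pos: [0.5997, -0.0047, 0.0931]
tcp_rot: [-180.0, 0.0, 90.0]
force: [0.6, -0.5, 2.5]
opening: 0.0005
finger_force: 0.8
```

>>> {"fn": "step_arm", "kwargs": {
  "targets": [0.0008,-0.0024,0.0001,0,0,0,0,0.0008,-0.0024,0,0,0,0,0,0.00055,-0.0025,0,0,0,0,0,0.00055,-0.0025,0,0,0,0,0]
}}

```text
t: 12.0
tool_pos: [0.59, -0.0021, 0.093]
tcp_rot: [180.0, 0.0, 90.0]
force: [1.8, 0.6, 1.9]
opening: 0.0005
finger_force: 1.1
```

>>> {"fn": "step_arm", "kwargs": {
  "targets": [0.00025,-0.0025,0.0001,0,0,0,0,0.00025,-0.0025,0,0,0,0,0,0,-0.0025,0,0,0,0,0,0,-0.0025,0,0,0,0,0]
}}

```text
t: 12.4
tool_pos: [0.58, -0.0016, 0.093]
tcp_rot: [180.0, 0.0, 90.0]
force: [2.9, 0.1, 3.0]
opening: 0.0009
finger_force: 1.7
```

>>> {"fn": "step_arm", "kwargs": {
  "targets": [-0.00025,-0.0025,0,0,0,0,0,-0.00025,-0.0025,0,0,0,0,0,-0.00055,-0.0025,0,0,0,0,0,-0.00055,-0.0025,0,0,0,0,0]
}}

```text
t: 12.8
tool_pos: [0.57, -0.0032, 0.0929]
tcp_rot: [180.0, 0.0, 90.0]
force: [2.8, 0.8, 3.2]
opening: 0.0006
finger_force: 1.7
```

>>> {"fn": "step_arm", "kwargs": {
  "targets": [-0.0008,-0.0024,0,0,0,0,0,-0.0008,-0.0024,0,0,0,0,0,-0.00105,-0.0023,0,0,0,0,0,-0.00105,-0.0023,0,0,0,0,0]
}}

```text
t: 13.2
tool_pos: [0.5606, -0.0069, 0.0929]
tcp_rot: [180.0, -0.0, 90.0]
force: [3.2, 2.0, 4.6]
opening: 0.0004
finger_force: 2.2
```

>>> {"fn": "step_arm", "kwargs": {
  "targets": [-0.00125,-0.0022,-0.0001,0,0,0,0,-0.00125,-0.0022,0,0,0,0,0,-0.0015,-0.00205,0,0,0,0,0,-0.0015,-0.00205,0,0,0,0,0]
}}

```text
t: 13.6
tool_pos: [0.552, -0.0125, 0.093]
tcp_rot: [-180.0, 0.0, 90.0]
force: [2.3, 1.8, 4.2]
opening: 0.0004
finger_force: 1.9
```

>>> {"fn": "step_arm", "kwargs": {
  "targets": [-0.0017,-0.0019,-5e-05,0,0,0,0,-0.0017,-0.0019,0,0,0,0,0,-0.0019,-0.0017,0,0,0,0,0,-0.0019,-0.0017,0,0,0,0,0]
}}

```text
t: 14.0
tool_pos: [0.5448, -0.0198, 0.093]
tcp_rot: [-180.0, 0.0, 90.0]
force: [1.6, 1.6, 3.3]
opening: 0.0007
finger_force: 1.7
```

>>> {"fn": "step_arm", "kwargs": {
  "targets": [-0.00205,-0.0015,0,0,0,0,0,-0.00205,-0.0015,0,0,0,0,0,-0.0022,-0.00125,0,0,0,0,0,-0.0022,-0.00125,0,0,0,0,0]
}}

```text
t: 14.4
tool_pos: [0.5394, -0.0283, 0.093]
tcp_rot: [-180.0, 0.0, 90.0]
force: [1.4, 1.6, 3.8]
opening: 0.0005
finger_force: 1.9
```

>>> {"fn": "step_arm", "kwargs": {
  "targets": [-0.0023,-0.00105,0,0,0,0,0,-0.0023,-0.00105,0,0,0,0,0,-0.0024,-0.0008,0,0,0,0,0,-0.0024,-0.0008,0,0,0,0,0]
}}

```text
t: 14.8
tool_pos: [0.5357, -0.0377, 0.093]
tcp_rot: [-180.0, 0.0, 90.0]
force: [1.3, 4.1, 4.3]
opening: 0.0006
finger_force: 2.1
```

>>> {"fn": "step_arm", "kwargs": {
  "targets": [-0.0025,-0.00055,-0.0001,0,0,0,0,-0.0025,-0.00055,0,0,0,0,0,-0.0025,-0.00025,0,0,0,0,0,-0.0025,-0.00025,0,0,0,0,0]
}}

```text
t: 15.2
tool_pos: [0.534, -0.0478, 0.093]
tcp_rot: [-180.0, 0.0, 90.0]
force: [-0.6, 1.4, 2.9]
opening: 0.0004
finger_force: 1.2
```

>>> {"fn": "step_arm", "kwargs": {
  "targets": [-0.0025,0,0,0,0,0,0,-0.0025,0,0,0,0,0,0,-0.0025,0.00025,0,0,0,0,0,-0.0025,0.00025,0,0,0,0,0]
}}

```text
t: 15.6
tool_pos: [0.5347, -0.0578, 0.0931]
tcp_rot: [-180.0, 0.0, 90.0]
force: [-0.8, 0.4, 1.5]
opening: 0.0008
finger_force: 0.8
```

>>> {"fn": "step_arm", "kwargs": {
  "targets": [-0.0025,0.00055,0.0001,0,0,0,0,-0.0025,0.00055,0,0,0,0,0,-0.0024,0.0008,0,0,0,0,0,-0.0024,0.0008,0,0,0,0,0]
}}

```text
t: 16.0
tool_pos: [0.5374, -0.0675, 0.093]
tcp_rot: [-180.0, 0.0, 90.0]
force: [-1.2, 3.1, 3.7]
opening: 0.0002
finger_force: 1.7
```

>>> {"fn": "step_arm", "kwargs": {
  "targets": [-0.0023,0.00105,0,0,0,0,0,-0.0023,0.00105,0,0,0,0,0,-0.0022,0.00125,0,0,0,0,0,-0.0022,0.00125,0,0,0,0,0]
}}

```text
t: 16.4
tool_pos: [0.5421, -0.0765, 0.093]
tcp_rot: [-180.0, 0.0, 90.0]
force: [-0.7, 2.2, 3.4]
opening: 0.0005
finger_force: 1.7
```

>>> {"fn": "step_arm", "kwargs": {
  "targets": [-0.00205,0.0015,0,0,0,0,0,-0.00205,0.0015,0,0,0,0,0,-0.0019,0.0017,0,0,0,0,0,-0.0019,0.0017,0,0,0,0,0]
}}

```text
t: 16.8
tool_pos: [0.5485, -0.0845, 0.093]
tcp_rot: [-180.0, 0.0, 90.0]
force: [-2.0, 1.5, 2.5]
opening: 0.0003
finger_force: 1.3
```

>>> {"fn": "step_arm", "kwargs": {
  "targets": [-0.0017,0.0019,0,0,0,0,0,-0.0017,0.0019,0,0,0,0,0,-0.0015,0.00205,0,0,0,0,0,-0.0015,0.00205,0,0,0,0,0]
}}

```text
t: 17.2
tool_pos: [0.5565, -0.0908, 0.093]
tcp_rot: [-180.0, 0.0, 90.0]
force: [-1.3, 0.9, 2.6]
opening: 0.0008
finger_force: 1.2
```

>>> {"fn": "step_arm", "kwargs": {
  "targets": [-0.00125,0.0022,0,0,0,0,0,-0.00125,0.0022,0,0,0,0,0,-0.00105,0.0023,0,0,0,0,0,-0.00105,0.0023,0,0,0,0,0]
}}

```text
t: 17.6
tool_pos: [0.5655, -0.0953, 0.093]
tcp_rot: [-180.0, 0.0, 90.0]
force: [-1.2, 0.6, 2.1]
opening: 0.0004
finger_force: 1.0
```

>>> {"fn": "step_arm", "kwargs": {
  "targets": [-0.0008,0.0024,0.0001,0,0,0,0,-0.0008,0.0024,0,0,0,0,0,-0.00055,0.0025,0,0,0,0,0,-0.00055,0.0025,0,0,0,0,0]
}}

```text
t: 18.0
tool_pos: [0.5753, -0.098, 0.0929]
tcp_rot: [-180.0, 0.0, 90.0]
force: [-2.8, -0.1, 4.2]
opening: 0.0006
finger_force: 1.9
```

>>> {"fn": "step_arm", "kwargs": {
  "targets": [-0.00025,0.0025,0,0,0,0,0,-0.00025,0.0025,0,0,0,0,0,0,0.0025,0,0,0,0,0,0,0.0025,0,0,0,0,0]
}}

```text
t: 18.4
tool_pos: [0.5853, -0.0985, 0.093]
tcp_rot: [-180.0, 0.0, 90.0]
force: [-2.7, 0.1, 4.1]
opening: 0.0007
finger_force: 1.9
```

>>> {"fn": "step_arm", "kwargs": {
  "targets": [0.00025,0.0025,0,0,0,0,0,0.00025,0.0025,0,0,0,0,0,0.00055,0.0025,0,0,0,0,0,0.00055,0.0025,0,0,0,0,0]
}}

```text
t: 18.8
tool_pos: [0.5954, -0.0968, 0.0929]
tcp_rot: [180.0, 0.0, 90.0]
force: [-2.9, 0.1, 2.3]
opening: 0.0
finger_force: 1.6
```

>>> {"fn": "step_arm", "kwargs": {
  "targets": [0.0008,0.0024,0,0,0,0,0,0.0008,0.0024,0,0,0,0,0,0.00105,0.0023,0,0,0,0,0,0.00105,0.0023,0,0,0,0,0]
}}

```text
t: 19.2
tool_pos: [0.6047, -0.0931, 0.093]
tcp_rot: [180.0, 0.0, 90.0]
force: [-3.1, -0.9, 3.5]
opening: 0.0003
finger_force: 2.1
```

>>> {"fn": "step_arm", "kwargs": {
  "targets": [0.00125,0.0022,0,0,0,0,0,0.00125,0.0022,0,0,0,0,0,0.0015,0.00205,-5e-05,0,0,0,0,0.0015,0.00205,0,0,0,0,0,0.0007,0.0007,0,0,0,0,0,0,0,0,0,0,0,0]
}}

```text
t: 19.8
tool_pos: [0.614, -0.0868, 0.093]
tcp_rot: [180.0, 0.0, 90.0]
force: [0.2, -0.2, 3.0]
opening: 0.0007
finger_force: 1.4
```

The lap is closed, 1.3 mm past the start point. I lift gently, then go clear.

>>> {"fn": "step_arm", "kwargs": {
  "targets": [0,0,-0.001,0,0,0,0,0,0,-0.002,0,0,0,0,0,0,-0.005,0,0,0,0,0,0,-0.01,0,0,0,0,0,0,-0.025,0,0,0,0,0,0,-0.04,0,0,0,0,0,0,-0.04,0,0,0,0,0,0,-0.03,0,0,0,0]
}}

```text
t: 20.6
tool_pos: [0.614, -0.0873, 0.2493]
tcp_rot: [179.9, 0.0, 90.0]
force: [-0.3, 0.3, -0.7]
opening: 0.0007
finger_force: 0.0
```

>>> {"fn": "step_arm", "kwargs": {
  "targets": [0,0,-0.02,0,0,0,0,0,0,-0.01,0,0,0,0,0,0,0,0,0,0,0,0,0,0,0,0,0,0]
}}

```text
t: 21.0
tool_pos: [0.6134, -0.0867, 0.2752]
tcp_rot: [-179.9, -0.0, 90.0]
force: [0.0, -0.6, -0.7]
opening: 0.0005
finger_force: 0.0
```

```bash
python3 ann.py | grep 0.073; python3 fit.py scene | grep label; python3 -c "
from h import *
im,d=manip.capture('scene');cv2.imwrite('pics/end.png',im[:,:,::-1]);print(manip.state()['tool_pos'],manip.state()['force'])"
```

```text
scene 0.073 696 [ 6.0000e-05  5.8458e-01 -4.9580e-02] r [0.0448 0.0483 0.0518] angcover [ 78  94 103  99  88  82  77  75]
side 0.073 469 [ 5.000e-05  5.815e-01 -5.025e-02] r [0.0449 0.0483 0.0514] angcover [62 76 55 58 50 52 53 63]
wrist 0.073 1811 [ 5.0000e-05  5.8258e-01 -5.0080e-02] r [0.0449 0.0482 0.0515] angcover [216 204 212 218 236 251 242 232]
 label n 10 ang [-85.  -80.4 -51.7 -19.  -18.2] z [0.03928526 0.04975634] px 245.3 299.3
[ 0.6136884  -0.08696417  0.2758769 ] [0.25928753 0.00091149 0.08228522]
```

View pics/end.png

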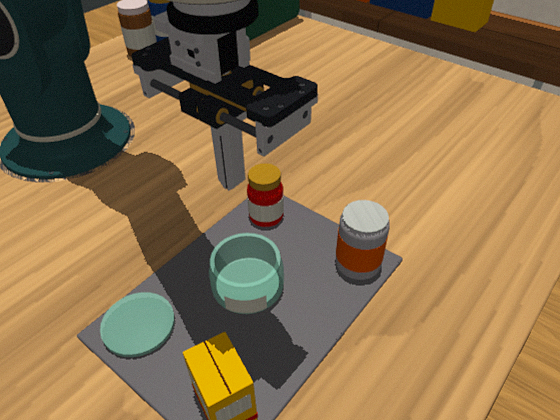

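The jar is unmoved at (246,262), with its label still at (245,303), and everything else is where it was. I hand in.

```bash
python3 -c "
from cell import manip
print(manip.hand_in())"
```

```text
the job is handed in; nothing more can be done
None
```

The closed fingertips went once round the whole rim anticlockwise, from above the label middle back to it (about 1 mm past), at roughly 1–6 N between steps; contact was faintest for a short stretch about 50° after the start. I then lifted clear and handed in at about 21 s, with the jar and everything around it unmoved.

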